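# Air the proving box

### The arm

A 6-joint arm with a two-finger parallel gripper is mounted at the origin on a cart in front of the work surface, level with it; the furniture and walls round the work are solid. World frame = base frame: x ahead of the robot, y to its left, z up, the work surface at z = 0. Lengths are in mm, angles in rad, forces in N, time in s.
With the tool pointing down it reaches from about 275 to 750 mm from the base axis. Payload 10.2 kg.
Tool frame: the origin (TCP) lies at the very end of the fingers, on their centre line; the grasp point (between the pads) lies 19 mm behind it; z points along the fingers, y is the line along which they close (so a half turn about z gives the same grasp; the last joint's range is limited). The gripper opens to 85 mm and grips with 20 to 120 N. Pads are 22 mm wide; open, the fingers measure 114 mm over their backs; the gripper's body (76 mm by 85 mm) begins 54 mm behind the grasp point. The pads swing forward as they close: fully open they stand 13 mm farther back than shut.
Start: joints at [0.962, 0.313, 1.498, -0, 1.331, -0.223], TCP at [197.571, 486.412, 231.294] pointing down, gripper open.
Joint ranges: [-2.94, 2.94], [-0.97, 2.17], [0.19, 2.56], [-1.23, 4.37], [0.02, 3.11], [-2.88, 2.88]. Speed limits (rad/s): [2.39, 2.39, 3.01, 3.14, 3.14, 3.14].

### API

Orientations are given as a unit quaternion [w, x, y, z].
In Python, from rig import ctrl gives the robot as it stands.
- The arm moves only by the shell command python3 -m pendant 'ROWS' [FORCE]. ROWS is JSON, a list that holds one entry, the list of rows, each a list of 5 numbers: the shift along the tool's x, y, z normalised to -1 to 1, where 1 is 200 mm, then the turn about the tool's z normalised to -1 to 1, where 1 is pi rad, then the opening, from 0 (shut) to 1 (fully open). In form: [[[dx, dy, dz, spin, hand], ...]]. A call has 1 to 12 rows; each row is the pose to reach, as a shift and turn from the pose commanded when the call began, along the tool's axes at that moment, turning the shorter way round; what a row does not reach only later rows make up. A row lasts 1/10 s, in which the tool goes at most 50 mm and 8.59 degrees, less where a joint would pass 70% of its speed; a pose out of reach is approached as far as the arm can. A call with a number of a shift or a turn outside -1 to 1 is refused whole. A call with a gripper value outside its range is refused whole. The fingers move at their own pace and stop on an object; FORCE is the grip in N (left out, the last holds). Time passes only in rows, so rows that repeat a pose let the fingers close. It gives the time, the measured TCP pose, the force, the opening and the grip force at its end, in the units of the state.
- ctrl.sense(): the state, without advancing time (a new reading comes with each control period).
- ctrl.capture(name): name is "side" or "top" or "wrist"; returns (picture, depth): 384x512x3 uint8, blue, green, red; 384x512 float32, mm along the optical axis (not along the pixel's ray), 0 where there is no reading.
- ctrl.get_calibration(name): a dict with "K" (3x3 intrinsics, pixels), "origin" and "rotation" of the camera in the world. Camera axes: x right, y down, z forward; pixel columns grow to the right and rows downward; lengths in mm; the calibration is good to about 2 mm. A picture is of the moment at which its call begins: read the wrist's pose just before it. get_calibration takes no time and is no camera call; for the wrist camera it gives the pose at the moment of the call.
- ctrl.finish_job(): hands the job in; it is judged then, once.
The state is a dict: "time_s": time; "joints": joint angles; "dq": joint speeds; "tau": joint torques, N m; "eef_pos": TCP position; "ee_rot": TCP orientation; "force": force on the tool from outside, world axes, zero at the start; "wrist_torque": the same for the moment, N m; "grip_width": opening from 0.0 (shut) to 1.0 (fully open); "grip_force": force on a finger pad.
Only numpy, scipy, OpenCV 4.12 (cv2) and the standard library are available. Lean on these libraries where they do the work, as an engineer would, in place of code of your own. Each camera call takes 0.05 s, during which the arm holds its last target. There are 200 camera calls.

### The job

Air the little wooden proving box: first swing its front door at least half open (45 degrees) and leave it open, then lift the sprung lid until the lid's pointer stands level with the sliding marker on the curved side rail, within the marker's width. The lid springs shut when let go, so finish still holding it steady there with the gripper; do not shift the marker or disturb the other things on the worktop.

Things in the scene. Friction and masses are not known exactly. Their poses are not given: they have to be found in the camera images.
- proving_box: Fixed light wooden box, 180 deep x 200 wide x 110 mm high to the rim under the lid. Origin at the centre of its underside; x points from front to back, y left, z up. Front roughly faces the robot: door hinged at the left, lid on top hinged at the back, curved steel rail at the right (y = -114 mm, up to 80 mm above the rim). A wall unit hangs 660 mm above the worktop beyond world x = 0.66 m.
- proving_door (a joint): Front door angle, rad: 0 shut, grows as the free right-hand edge swings out to the front; stop at 1.7. About 0.08 N m friction; it stays where it is left.
- door_handle (a point): Grip point of the door's upright steel bar handle (round, 12 mm diameter, 61 mm long), 14 mm below its upper end and 27 mm below the box's rim; 40 mm in front of the door's face, 124 mm from the hinge line measured along the door. Can be gripped from above, the fingers either side along the door's face. Axes turn with the door: x into the door, y towards the hinge along the door.
- door_hinge (a point): Point on the door's upright hinge axis, at the same height as door_handle. Axes as door_handle.
- vent_lid (a joint): Lid angle, rad: 0 shut and level, grows as the front edge rises; stop at 1.2. A spring (0.4 N m shut, 0.8 N m/rad more as it opens) and its weight (0.28 to 0.46 kg) pull it shut: 4 to 9 N at the bar.
- lid_handle (a point): Middle of the lid's level steel bar (round, 12 mm diameter, 90 mm long, parallel to the lid's hinge), 36 mm above the lid's top face, 145 mm in front of the hinge axis and 48 mm above it when shut. The lid is 12 mm thick. The bar being round, it can turn between the fingers as the lid tilts. Axes turn with the lid: x to the back, y to the left along the bar.
- lid_hinge (a point): Middle of the lid's hinge axis, at the back edge of the box's rim, 110 mm above the worktop. Its y axis is the hinge axis, pointing left.
- lid_pointer (a point): The pointer: a small steel pin (10 mm diameter, 20 mm long, level) on the lid's right-hand edge, 120 mm from the hinge axis; it moves along the curved rail as the lid rises.
- marker_mid (a point): Middle of the dark steel sliding marker on the curved rail, 120 mm from the lid's hinge axis, 22 mm long along the rail, 20 x 14 mm across, with a little round button on its outer side. The lid pointer coincides with this point when the lid angle equals the marker's angle.
- marker (a joint): Marker angle about the lid's hinge axis, rad, on the same scale as the lid angle: the lid is right when its angle equals this. Held by friction; leave it alone.
- onion: Red onion, 84 x 81 x 82 mm, bystander, origin under its centre.
- mug_b: Striped mug, 88 x 118 x 92 mm, bystander, origin under its centre.
- lemon: Lemon, 71 x 53 x 51 mm, bystander, origin under its centre.
- garlic: Garlic bulb, 56 mm, bystander, origin under its centre.
- teaspoon: Steel teaspoon, 132 mm long, bystander, lying on the worktop.

How it is judged (in metres and radians):
On the way:
1. the front door has been swung half open while the lid is still shut (value of joint proving_door above 0.74 rad and value of joint vent_lid below 0.08 rad), for 0.2 s.
At the end, for the whole second after the job is handed in: The door stands at least half open (more than 0.74 rad); the lid's pointer is within 11 mm of the marker's middle (within the marker's 22 mm width); the lid is still (under 0.05 rad/s) and carried by the gripper's fingers (more than 1.5 N between them); the marker is within 6 mm of where it was (value of joint proving_door above 0.74 rad and distance between lid_pointer and marker_mid below 0.011 m and velocity of joint vent_lid between -0.05 and 0.05 rad/s and contact force between the fingers and vent_lid above 1.5 N and not (distance of marker_mid from where it was at the start of the episode above 0.006 m)); the arm keeps its last pose, push and grip.
It fails at once if the marker is shifted by more than 6 mm (distance of marker_mid from where it was at the start of the episode above 0.006 m).
It fails at once if a bystander is shifted by more than 25 mm (distance of any of onion, mug_b, lemon, garlic, teaspoon from where it was at the start of the episode above 0.025 m).
It also fails if it takes over 40 s, if anything falls off the work surface, if the arm or the gripper's body presses on something with over 40 N, if the wrist force passes 120 N, or if a joint passes its speed limit or range.

## Working session

There is one attempt and no reset: what is moved stays moved. The work goes in short steps, Python scripts to look and compute and a shell command to move; the robot and the scene stay as the last step left them, time stands still between calls to the robot, and variables do not carry over. Pictures are saved under pics/ and viewed, at most 10 in all, crops included, and the job is handed in when it is done.

```bash
mkdir -p pics; ls
python3 - <<'E'
from rig import ctrl
import cv2,numpy as np
for n in("side","top"):
    p,d=ctrl.capture(n); cv2.imwrite(f"pics/{n}0.png",p); np.save(f"{n}0.npy",d)
    c=ctrl.get_calibration(n); print(n,c)
s=ctrl.sense();print(s['time_s'],s['eef_pos'],s['ee_rot'],s['force'])
E
```

```text
pics
side {'K': array([[353.96854381,   0.        , 256.5925805 ],
       [  0.        , 353.96854381, 191.49504131],
       [  0.        ,   0.        ,   1.        ]]), 'origin': array([  93.35559363, -749.39624157,  727.00520513]), 'rotation': array([-0.4742986 ,  0.8396608 , -0.23655695,  0.11853857])}
top {'K': array([[383.12318851,   0.        , 259.09500512],
       [  0.        , 383.12318851, 195.88056533],
       [  0.        ,   0.        ,   1.        ]]), 'origin': array([ 501.17699476,  101.76209358, 1134.02357413]), 'rotation': array([ 0.03386756, -0.70475454,  0.70833109, -0.02100223])}
0.1 [197.44665832 486.21144732 230.79656416] [-2.29347349e-04  1.91734974e-01  9.81446566e-01 -5.34914638e-04] [ 0.63291878  0.63052963 -0.70328048]
```

View pics/side0.png

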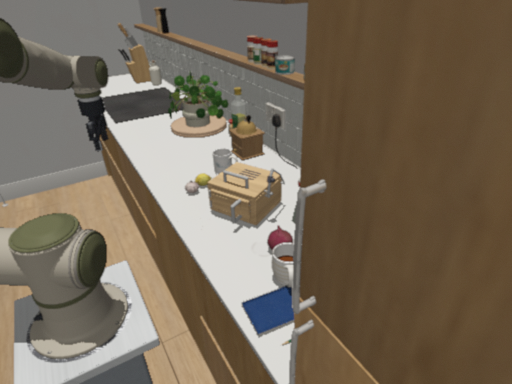

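View pics/top0.png

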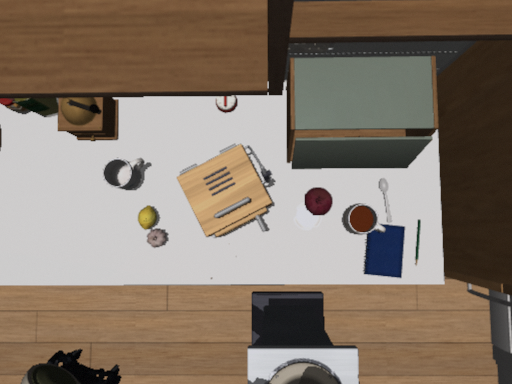

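The side view shows the box at about (245,192), and the top view has it at about (225,190) with the lid bar at (233,208), door handle at (262,223) and marker at (267,176). I'll enlarge both.

Run:
```python
import cv2,numpy as np
a=cv2.imread("pics/top0.png")[135:250,170:285]; b=cv2.imread("pics/side0.png")[155:230,195:295]
cv2.imwrite("pics/c1.png",cv2.resize(a,None,fx=5,fy=5,interpolation=cv2.INTER_CUBIC))
cv2.imwrite("pics/c2.png",cv2.resize(b,None,fx=8,fy=8,interpolation=cv2.INTER_CUBIC))
```

```text
(no output)
```

View pics/c1.png

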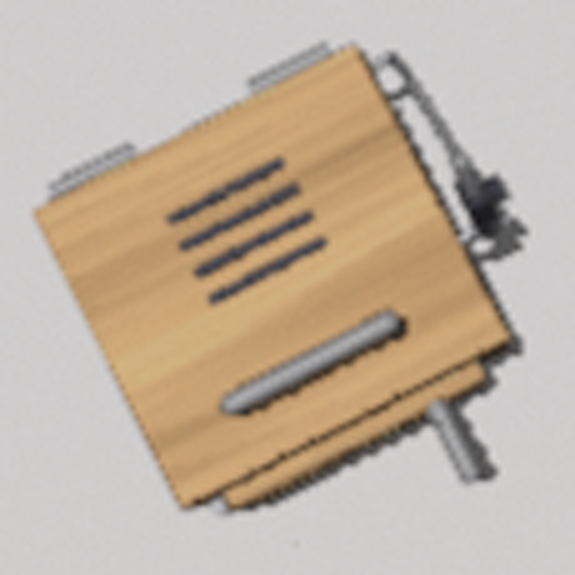

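View pics/c2.png

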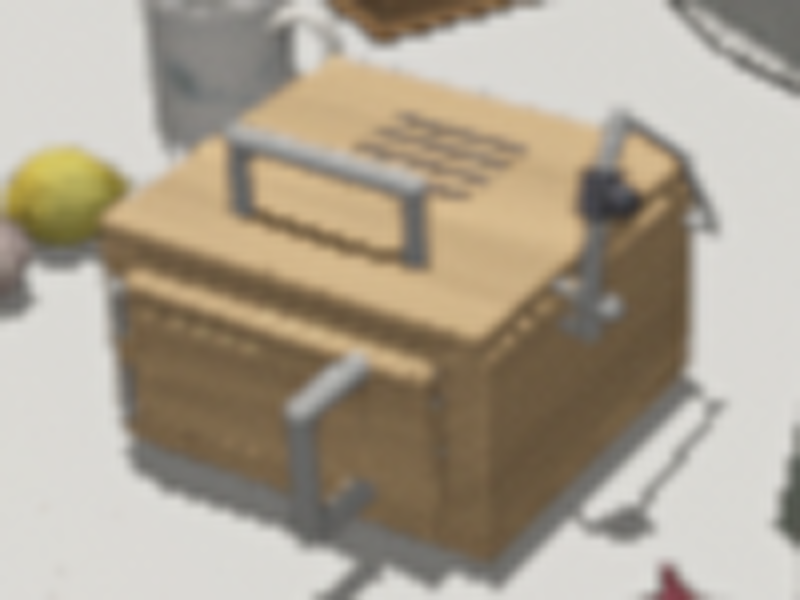

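Lid corners in the top crop are (36,210), (358,46), (515,345) and (185,508). The bar ends are at (230,402) and (395,325), the door handle's top outer end at about (478,472) and the marker at (490,205). In the side crop the marker is at (608,193).

```bash
cat > h.py <<'E'
import numpy as np
from rig import ctrl
from scipy.spatial.transform import Rotation as R
def rot(q): return R.from_quat([q[1],q[2],q[3],q[0]]).as_matrix()
def ray(c,u,v):
    r=rot(c["rotation"])@np.linalg.inv(c["K"])@[u,v,1]; return np.array(c["origin"]),r
def onplane(c,u,v,n,k):
    o,r=ray(c,u,v); return o+r*(k-np.dot(n,o))/np.dot(n,r)
def proj(c,P):
    p=c["K"]@(rot(c["rotation"]).T@(np.array(P)-c["origin"])); return p[:2]/p[2]
E
python3 - <<'E'
from h import *
T=ctrl.get_calibration("top");S=ctrl.get_calibration("side")
z=np.array([0,0,1.])
t=lambda u,v,h:onplane(T,170+u/5,135+v/5,z,h)
s=lambda u,v,h:onplane(S,195+u/8,155+v/8,z,h)
L=[t(*p,122) for p in[(36,210),(358,46),(515,345),(185,508)]]
for p in L:print('lid',p.round(1))
BL,BR,FR,FL=L
print('sides',[np.linalg.norm(a-b).round(1) for a,b in((BL,BR),(BR,FR),(FR,FL),(FL,BL))])
for a,b in((FL,BL),(FR,BR),(BR,BL),(FR,FL)):
    d=b-a;print('ang',np.degrees(np.arctan2(d[1],d[0])).round(1))
print('side lid: BR',s(690,160,122).round(1),'FR',s(480,340,122).round(1),'FL',s(105,220,122).round(1),'BL',s(335,58,122).round(1))
print('bar ends top',t(230,402,164).round(1),t(395,325,164).round(1))
print('bar ends side',s(232,133,162),s(418,188,162))
print('door handle top',t(478,468,97).round(1),'side',s(298,408,97).round(1))
E
```

```text
lid [631.8 338.5 122. ]
lid [719.1 166.3 122. ]
lid [558.2  83.3 122. ]
lid [473.1 257.8 122. ]
sides [np.float64(193.1), np.float64(181.1), np.float64(194.1), np.float64(178.0)]
ang 27.0
ang 27.3
ang 116.9
ang 116.0
side lid: BR [714.1 157.3 122. ] FR [561.2  80.  122. ] FL [474.4 250.8 122. ] BL [629.8 332.6 122. ]
bar ends top [527.7 228.7 164. ] [566.3 144.9 164. ]
bar ends side [524.80366501 222.97924424 162.        ] [567.51171827 138.40108019 162.        ]
door handle top [493.3 103.3  97. ] side [493.5 110.2  97. ]
```

```bash
cat >> h.py <<'E'
def shift(target,yaw_y=None,s=None):
    "units for a TCP target; yaw_y: desired world angle (deg) of tool y"
    s=s or ctrl.sense(); M=rot(s["ee_rot"]); d=M.T@(np.array(target)-s["eef_pos"])/200
    out=d.round(3).tolist()
    if yaw_y is not None:
        a=np.degrees(np.arctan2(M[1,1],M[0,1])); k=(yaw_y-a+90)%180-90
        out+=[round(-k/180,3)]
    return out
yaw=np.radians(26.8); C=np.array([595,208,0.])
B=R.from_euler('z',yaw).as_matrix()
def W(p): return C+B@np.array(p,float)
def box(p): return B.T@(np.array(p)-C)
E
python3 - <<'E'
from h import *
T=ctrl.get_calibration("top");S=ctrl.get_calibration("side")
o1,r1=ray(T,170+486/5,135+205/5);o2,r2=ray(S,195+604/8,155+193/8)
A=np.c_[r1,-r2];k=np.linalg.lstsq(A,o2-o1,rcond=None)[0]
p,q=o1+k[0]*r1,o2+k[1]*r2
m=box((p+q)/2);print('marker',p,q,'box',m,'r',np.hypot(90-m[0],m[2]-110),'ang',np.arctan2(m[2]-110,90-m[0]))
n=B@[0,1,0]
for c,u,v in((T,170+486/5,135+205/5),(S,195+604/8,155+193/8)):
    m=box(onplane(c,u,v,n,n@W([0,-114,0])));print(m,'r',np.hypot(90-m[0],m[2]-110),'ang',np.arctan2(m[2]-110,90-m[0]))
print('handle box',box([493.4,107,83]))
print(shift([455,110,230],116.8))
E
```

```text
marker [627.98997864  98.36015456 159.35992535] [630.75679604  96.8479644  159.72519264] box [ -19.09385209 -114.03603927  159.54255899] r 119.81624979716585 ang 0.4262813607350603
[ -17.64646692 -114.          138.92271505] r 111.46427807448468 ang 0.2624833886956241
[ -15.95948581 -114.          158.24943093] r 116.42774677113239 ang 0.4273001615847436
handle box [-136.22535076  -44.34200953   83.        ]
[-1.901, -1.258, 0.005, np.float64(-0.272)]
```

```bash
python3 -m pendant '[[[-0.95,-0.63,0,-0.272,1],[-0.95,-0.63,0,-0.272,1],[-0.95,-0.63,0,-0.272,1],[-0.95,-0.63,0,-0.272,1],[-0.95,-0.63,0,-0.272,1],[-0.95,-0.63,0,-0.272,1],[-0.95,-0.63,0,-0.272,1]]]' 40; python3 -c "
from h import *
print(shift([455,110,230],116.8))"
```

```text
time_s: 0.8
eef_pos: [327.1, 296.6, 231.1]
ee_rot: [-0.0, -0.233, 0.972, -0.0]
force: [-0.7, 0.2, 0.5]
grip_width: 0.999
grip_force: 0.0
[-0.147, -1.121, 0.006, np.float64(0.001)]
```

```bash
python3 -m pendant '[[[-0.15,-1,0,0,1],[-0.15,-1,0,0,1],[-0.15,-1,0,0,1],[-0.15,-1,0,0,1],[-0.15,-1,0,0,1],[-0.15,-1,0,0,1]]]'
python3 - <<'E'
from h import *
import cv2
c=ctrl.get_calibration("wrist");p,d=ctrl.capture("wrist");cv2.imwrite("pics/w1.png",p);np.save("w1.npy",d)
print(ctrl.sense()['eef_pos'],shift(list(W([-136,-44,0])[:2])+[64],116.8))
for n,b in(("handle top",[-136,-44,97]),("lidFR",[-87,-97,122]),("bar",[-55,0,158]),("marker",[-19,-114,159.5])): print(n,proj(c,W(b)).round(1))
E
```

```text
time_s: 1.4
eef_pos: [443.4, 132.6, 230.9]
ee_rot: [-0.001, -0.231, 0.973, 0.0]
force: [-0.1, -0.0, -0.2]
grip_width: 1.001
grip_force: 0.0
[442.92428255 133.52677608 231.00023099] [-0.167, -0.231, 0.835, np.float64(0.0)]
handle top [208.8 218.1]
lidFR [149.4 278. ]
bar [255.3 335.1]
marker [122.8 371.7]
```

View pics/w1.png

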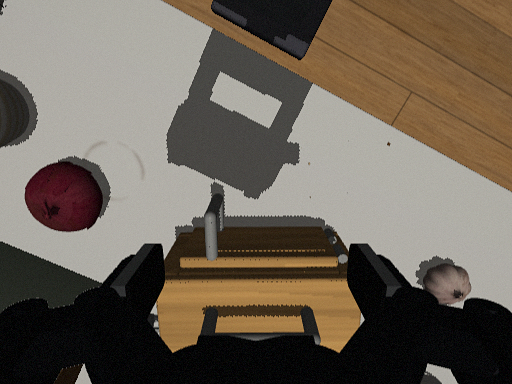

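The wrist picture shows the door handle's outer upright at about (212,206), the door's top edge along row 262 and the lid bar at row 312.

Run:
```python
from h import *
c=ctrl.get_calibration("wrist");d=np.load("w1.npy")
z=np.array([0,0,1.])
for u,v,h in((212,206,97),(210,257,97),(158,281,122),(362,281,122),(208,313,164),(309,311,164),(180,262,105),(337,262,105)):
    p=onplane(c,u,v,z,h);o,r=ray(c,u,v);q=o+r*d[v,u]
    print(u,v,'plane',p.round(1),box(p).round(1),'depth',box(q).round(1))
```

```text
212 206 plane [480.7 106.1  97. ] [-148.   -39.4   97. ] depth [-143.8  -41.3   84.4]
210 257 plane [529.8 126.4  97. ] [-95.  -43.4  97. ] depth [-98.  -42.5 102.9]
158 281 plane [560.1  91.5 122. ] [-83.7 -88.2 122. ] depth [-165.7  -41.1  254.7]
362 281 plane [475.6 259.1 122. ] [-83.5  99.5 122. ] depth [-172.    43.7  264.9]
208 313 plane [539.1 139.2 164. ] [-80.9 -36.2 164. ] depth [-56.2 -42.  131.3]
309 311 plane [501.5 209.7 164. ] [-82.7  43.7 164. ] depth [-56.8  50.7 129.2]
180 262 plane [543.4 102.1 105. ] [-93.8 -71.3 105. ] depth [-92.  -72.2 101.6]
337 262 plane [475.2 237.2 105. ] [-93.7  80.  105. ] depth [-92.1  81.  101.9]
```

```bash
python3 -m pendant '[[[-0.162,-0.226,0.2,0,1],[-0.162,-0.226,0.4,0,1],[-0.162,-0.226,0.6,0,1],[-0.162,-0.226,0.75,0,1],[-0.162,-0.226,0.835,0,1],[-0.162,-0.226,0.835,0,1],[-0.162,-0.226,0.835,0,0],[-0.162,-0.226,0.835,0,0],[-0.162,-0.226,0.835,0,0],[-0.162,-0.226,0.835,0,0],[-0.162,-0.226,0.835,0,0],[-0.162,-0.226,0.835,0,0]]]' 40; python3 -c "
from h import *
s=ctrl.sense();print(s['eef_pos'],box(s['eef_pos']),s['force'],s['grip_width'],s['grip_force'])"
```

```text
time_s: 2.65
eef_pos: [492.7, 108.6, 64.8]
ee_rot: [0.001, -0.232, 0.973, 0.001]
force: [-1.4, 7.3, 4.0]
grip_width: 0.13
grip_force: 39.1
[492.67071102 108.62288865  64.79646855] [-136.14457972  -42.56462211   64.79646855] [-1.35098355  7.27715522  4.03381582] 0.129821951214319 39.11626294255257
```

```bash
python3 -c "
import numpy as np
for t in range(6,67,6):
    a=np.radians(t);c,s=np.cos(a),np.sin(a)
    print(t,round((40*c+124*s-40)/200,3),round((40*s-124*c+124)/200,3),0,round(t/180,3))"
```

```text
6 0.064 0.024 0 0.033
12 0.125 0.055 0 0.067
18 0.182 0.092 0 0.1
24 0.235 0.135 0 0.133
30 0.283 0.183 0 0.167
36 0.326 0.236 0 0.2
42 0.363 0.293 0 0.233
48 0.395 0.354 0 0.267
54 0.419 0.417 0 0.3
60 0.437 0.483 0 0.333
66 0.448 0.551 0 0.367
```

```bash
python3 -m pendant '[[[0.064,0.024,0,0.033,0],[0.125,0.055,0,0.067,0],[0.182,0.092,0,0.1,0]]]' 40; python3 -c "
from h import *
s=ctrl.sense();print(box(s['eef_pos']),s['force'],s['grip_width'],s['grip_force'])"
```

```text
time_s: 2.95
eef_pos: [452.0, 110.0, 64.8]
ee_rot: [0.001, -0.074, 0.997, 0.002]
force: [4.9, 27.5, -0.7]
grip_width: 0.13
grip_force: 40.6
[-171.87083605  -23.02179699   64.80984364] [ 4.85674494 27.49069241 -0.72462125] 0.13049495150837856 40.61550445854664
```

```bash
python3 -m pendant '[[[0.064,0.032,0,0.033,0],[0.125,0.065,0,0.067,0],[0.182,0.102,0,0.1,0]]]' 40; python3 -c "
from h import *
s=ctrl.sense();print(box(s['eef_pos']),s['force'],rot(s['ee_rot']).T@s['force'],s['grip_width'],s['grip_force'])"
```

```text
time_s: 3.25
eef_pos: [413.7, 123.8, 64.9]
ee_rot: [0.002, 0.082, 0.997, 0.002]
force: [10.9, 21.6, -6.6]
grip_width: 0.129
grip_force: 40.0
[-199.82881648    6.57193876   64.87488436] [10.87994045 21.62221643 -6.55063842] [-7.15707755 23.08971342  6.66675233] 0.12895363906404428 40.03687284886837
```

```bash
python3 -m pendant '[[[0.064,0.036,0,0.033,0],[0.125,0.070,0,0.067,0],[0.182,0.107,0,0.1,0],[0.235,0.15,0,0.133,0],[0.235,0.15,0,0.133,0]]]' 40; python3 -c "
from h import *
s=ctrl.sense();print(box(s['eef_pos']),s['force'],rot(s['ee_rot']).T@s['force'],s['grip_width'],s['grip_force'])"
```

```text
time_s: 3.75
eef_pos: [371.4, 160.4, 64.8]
ee_rot: [0.001, 0.286, 0.958, 0.001]
force: [3.6, 3.4, -2.1]
grip_width: 0.128
grip_force: 40.0
[-221.08364816   58.30640832   64.83097548] [ 3.56642484  3.38671872 -2.13063721] [-1.12586263  4.7816126   2.14417329] 0.12804197230464642 40.04520267248154
```

```bash
python3 -m pendant '[[[0,0,0,0,0.6],[0,0,0,0,0.6],[0,0,0,0,0.6],[0,0,0,0,0.6],[0,0,-0.2,0,0.6],[0,0,-0.4,0,0.6],[0,0,-0.6,0,0.6],[0,0,-0.8,0,0.6],[0,0,-0.9,0,0.6],[0,0,-0.9,0,0.6]]]' 40
python3 - <<'E'
from h import *
import cv2
p,d=ctrl.capture("top");cv2.imwrite("pics/t2.png",cv2.resize(p[120:270,150:320],None,fx=4,fy=4,interpolation=cv2.INTER_CUBIC))
print(ctrl.sense()['eef_pos'],shift(list(W([-55,0,0])[:2])+[240],26.8))
E
```

```text
time_s: 4.75
eef_pos: [372.1, 159.2, 246.6]
ee_rot: [0.002, 0.285, 0.959, 0.001]
force: [0.7, 0.0, 0.3]
grip_width: 0.601
grip_force: 0.0
[371.34447746 159.16077904 244.6788097 ] [-0.666, 0.577, 0.025, np.float64(0.167)]
```

View pics/t2.png

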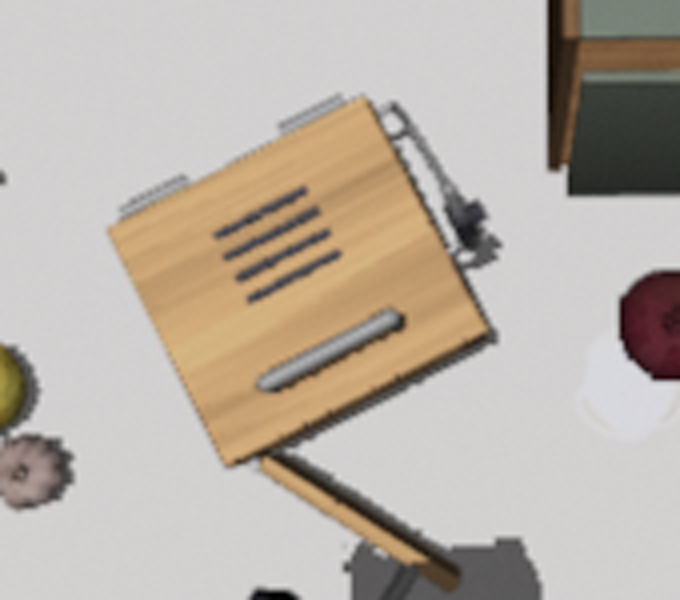

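The door stands about 60° open (hinge (265,460), free edge (450,580)), and the lid is still shut. Moving over the lid bar.

```bash
python3 -m pendant '[[[-0.666,0.577,0.02,0.167,0.6],[-0.666,0.577,0.02,0.167,0.6],[-0.666,0.577,0.02,0.167,0.6],[-0.666,0.577,0.02,0.167,0.6],[-0.666,0.577,0.02,0.167,0.6],[-0.666,0.577,0.02,0.167,0.6],[-0.666,0.577,0.02,0.167,0.6]]]' 40
python3 - <<'E'
from h import *
import cv2
c=ctrl.get_calibration("wrist");p,d=ctrl.capture("wrist");cv2.imwrite("pics/w2.png",p);np.save("w2.npy",d)
s=ctrl.sense();print(s['eef_pos'],box(s['eef_pos']),shift(list(W([-55,0,0])[:2])+[140],26.8))
print(proj(c,W([-55,45,158])),proj(c,W([-55,-45,158])),proj(c,W([-19,-114,159.5])))
E
```

```text
time_s: 5.5
eef_pos: [544.7, 183.2, 239.7]
ee_rot: [-0.001, 0.523, 0.852, -0.0]
force: [-0.6, -0.1, 0.4]
grip_width: 0.6
grip_force: 0.0
[544.78983852 183.20305157 240.15147736] [-55.99726521   0.50522961 240.15147736] [-0.003, 0.005, 0.501, np.float64(0.001)]
[258.25884378 139.96017763] [257.83661637 253.55000424] [299.6632085  327.69354088]
```

View pics/w2.png

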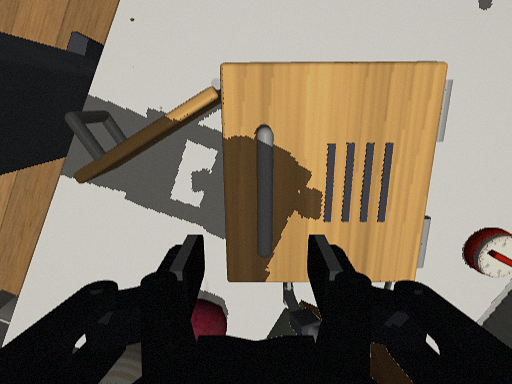

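The wrist picture shows the bar along column 264, rows 125 to 258. That is about 4 mm further to the back than I estimated, so I'll correct the target and grip.

```bash
python3 -m pendant '[[[0,0.025,0.2,0,0.6],[0,0.025,0.4,0,0.6],[0,0.025,0.5,0,0.6],[0,0.025,0.5,0,0.6],[0,0.025,0.5,0,0],[0,0.025,0.5,0,0],[0,0.025,0.5,0,0],[0,0.025,0.5,0,0],[0,0.025,0.5,0,0],[0,0.025,0.5,0,0]]]' 40; python3 -c "
from h import *
s=ctrl.sense();print(box(s['eef_pos']),rot(s['ee_rot']).T@s['force'],s['grip_width'],s['grip_force'])"
```

```text
time_s: 6.55
eef_pos: [550.8, 185.6, 141.7]
ee_rot: [0.001, 0.523, 0.852, 0.001]
force: [-0.6, 0.1, 6.2]
grip_width: 0.119
grip_force: 39.2
[-4.95291696e+01 -4.05830885e-02  1.41718454e+02] [ 0.37169467 -0.48290857 -6.18604435] 0.11931677877420792 39.20887470245361
```

```bash
python3 -c "
import numpy as np
for t in np.arange(.04,.5,.04):
    c,s=np.cos(t),np.sin(t);print(round(t,2),round((145-145*c+48*s)/200,3),-round((48*c+145*s-48)/200,3))"
```

```text
0.04 0.01 -0.029
0.08 0.021 -0.057
0.12 0.034 -0.085
0.16 0.047 -0.112
0.2 0.062 -0.139
0.24 0.078 -0.165
0.28 0.095 -0.191
0.32 0.112 -0.216
0.36 0.131 -0.24
0.4 0.151 -0.263
0.44 0.171 -0.286
0.48 0.193 -0.308
```

```bash
python3 -m pendant '[[[0,0.01,-0.029,0,0],[0,0.021,-0.057,0,0],[0,0.034,-0.085,0,0],[0,0.047,-0.112,0,0],[0,0.062,-0.139,0,0],[0,0.078,-0.165,0,0],[0,0.095,-0.191,0,0],[0,0.112,-0.216,0,0],[0,0.131,-0.24,0,0],[0,0.151,-0.263,0,0],[0,0.151,-0.263,0,0]]]' 40
python3 - <<'E'
from h import *
import cv2
s=ctrl.sense();print(box(s['eef_pos']),rot(s['ee_rot']).T@s['force'],s['grip_width'],s['grip_force'])
p,d=ctrl.capture("side");np.save("s3.npy",d);cv2.imwrite("pics/s3.png",cv2.resize(p[140:240,195:295],None,fx=6,fy=6,interpolation=cv2.INTER_CUBIC))
E
```

```text
time_s: 7.65
eef_pos: [575.6, 198.4, 194.1]
ee_rot: [-0.001, 0.523, 0.852, -0.002]
force: [-13.7, -8.5, 3.8]
grip_width: 0.119
grip_force: 39.5
[-21.64268463   0.1980795  194.11272344] [ -1.40953508 -16.07181411  -3.70119046] 0.11857012961579967 39.477213621139526
```

View pics/s3.png

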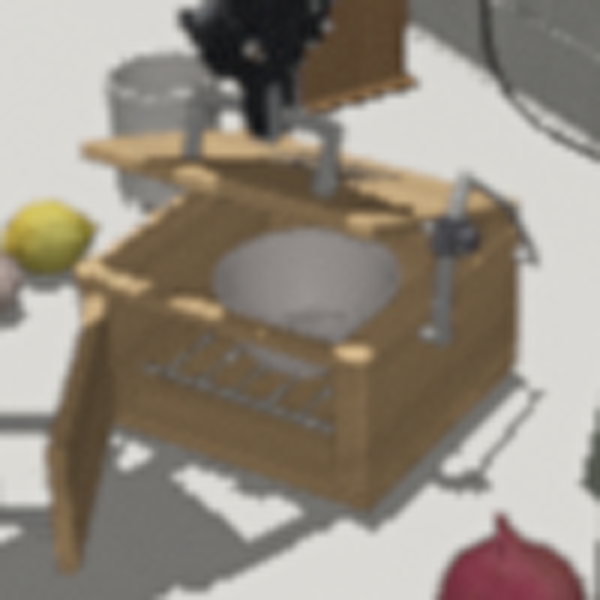

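The lid is up, with its right edge running just behind the marker at about (452,237). I'll look closer at the pointer against the marker.

Run:
```python
from h import *
import cv2
c=ctrl.get_calibration("wrist");w,dw=ctrl.capture("wrist");t,dt=ctrl.capture("top");s,ds=ctrl.capture("side")
np.savez("d3.npz",w=dw,t=dt,s=ds)
f=lambda a,k:cv2.resize(a,None,fx=k,fy=k,interpolation=cv2.INTER_CUBIC)
A=f(w[250:370,230:380],2.66)[:300,:400]; Bq=f(t[150:195,240:300],6.66)[:300,:400]; D=f(s[160:205,245:305],6.66)[:300,:400]
E=f(t[150:240,180:300],3.33)[:300,:400]
h=min(x.shape[0] for x in(A,Bq,D,E));ww=min(x.shape[1] for x in(A,Bq,D,E))
A,Bq,D,E=[x[:h,:ww] for x in(A,Bq,D,E)]
cv2.imwrite("pics/m3.png",np.vstack([np.hstack([A,Bq]),np.hstack([D,E])]))
S=ctrl.get_calibration("side");T=ctrl.get_calibration("top")
for th in(.35,.4,.45):
    cc,ss=np.cos(th),np.sin(th)
    L=lambda x,y,z,hx:W([hx+x*cc+z*-ss*-1*1 if 0 else hx+x*cc+z*ss,y,110+z*cc-x*ss])
    for hx in(90,94):
        q=(proj(S,L(-180,-97,12,hx))-[195,140])*6
        m=(proj(S,L(-120,-114,0,hx))-[245,160])*6.66; m2=(proj(T,L(-120,-114,0,hx))-[240,150])*6.66
        print(th,hx,'corner in s3',q.round(),'pointer in D',m.round(),'in B',m2.round(),'6up D',((proj(S,L(-120,-114,6,hx))-[245,160])*6.66).round())
```

```text
0.35 90 corner in s3 [367. 234.] pointer in D [163. 146.] in B [187. 181.] 6up D [165. 134.]
0.35 94 corner in s3 [371. 230.] pointer in D [167. 142.] in B [183. 172.] 6up D [169. 131.]
0.4 90 corner in s3 [370. 217.] pointer in D [165. 134.] in B [185. 174.] 6up D [167. 122.]
0.4 94 corner in s3 [375. 214.] pointer in D [169. 131.] in B [180. 165.] 6up D [172. 119.]
0.45 90 corner in s3 [375. 200.] pointer in D [168. 122.] in B [182. 166.] 6up D [170. 110.]
0.45 94 corner in s3 [379. 197.] pointer in D [172. 119.] in B [177. 157.] 6up D [174. 107.]
```

View pics/m3.png

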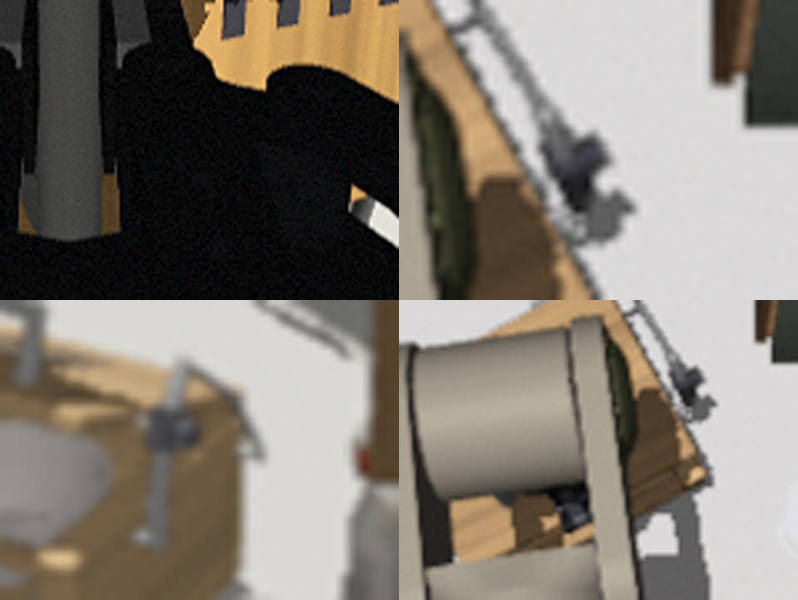

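The pointer is hidden right behind the marker body, at (165,129) in the lower-left panel. The lid angle of about 0.39 rad puts it within 4 mm. I'll hold for a moment, check it's steady, and hand in.

```bash
python3 -m pendant '[[[0,0,0,0,0],[0,0,0,0,0],[0,0,0,0,0],[0,0,0,0,0],[0,0,0,0,0]]]' 40 && python3 -c "
from h import *
s=ctrl.sense();print(box(s['eef_pos']),s['force'],s['grip_force'],abs(np.array(s['dq'])).max())
print(ctrl.finish_job())"
```

```text
time_s: 8.35
eef_pos: [575.3, 198.3, 193.7]
ee_rot: [-0.002, 0.524, 0.852, -0.002]
force: [-14.3, -7.9, 3.1]
grip_width: 0.122
grip_force: 39.4
[-22.00358245   0.20562394 193.68874121] [-14.31841666  -7.92553592   3.05098107] 39.443859457969666 0.001867748278715511
the job is handed in; nothing more can be done
None
```

I handed the job in at 8.35 s with the door open about 60° and the gripper holding the lid steady at about 0.39 rad; the pointer was hidden behind the marker in the pictures, so I estimate, but did not see, that it is within about 4 mm of the marker's middle.

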